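Hold the hidden bolt head while the nut is driven up

TASK

On the cup sealer's drive unit the motor driver is turning the nut, but the bolt just goes round with it: slide the flat cover fully open, reach down into the narrow gap behind the bracket, take the bolt head firmly between the fingers and keep it from turning. Finish while still gripping the head, bolt standing still and cover left open; do not let go. Leave the spool, the jar and the cup where they stand.

Things in the scene. Friction and masses are not known exactly. Their poses are not given: they have to be found in the camera images.
- drive_unit: Cup sealer's drive unit, fixed. Origin on the counter (z 0) right under the bolt head's centre; own x points from the nut driver across the gap to the white gearbox (within 0.35 rad of world x), z up. In this frame, mm: steel bracket plate x -28 to -22, y -90 to 90, top z 113; gearbox x 32 to 135, same y and top. Two guide strips 6 wide along x at y -87 and 87, top z 123.
- gap (a point): Centre of the mouth of the gap between bracket and gearbox, z 113, axes as the unit's: 54 mm wide (unit x -22 to 32), 168 long (unit y -84 to 84), walled at both ends, floor at z 12. Open only at the top, once the cover is slid away.
- nut_driver (a point): Front of the bracket: where the nut meets the black motor nut driver, on the bolt's axis, z 92. Nut and driver reach from unit x -28 to -131 mm, 42 in diameter, top at z 113. Not to be handled; the nut goes on turning when the bolt is held.
- cover (a joint): Slide of the flat aluminium cover over the gap (66 mm along unit x, 166 along y, 4 thick, top z 120), in m: 0 = closed (unit x -26 to 40); grows as it slides along unit +x onto the gearbox; 0.072 = end stop, fully open, gap wholly clear. Starts at 0 to 0.015. About 2 N moves it; it stays where it is left.
- cover_tab (a point): Middle of the top edge of the cover's upright grey grip tab: a plate 12 mm thick (along unit x), 50 wide (along unit y), 28 tall; this point is at z 148, the tab's foot at z 120. Moves with the cover.
- bolt_head (a point): Centre of the hidden dark steel hexagonal bolt head, z 92 mm, axes as the unit's. The bolt lies along unit x. Head 30 across flats, 35 across corners, 20 long (unit x -10 to 10), on a collar 26 in diameter back to the bracket. Free: 22 mm to the gearbox, 67 either side along y, 62 below. A gripper coming straight down and closing along unit y takes it.
- bolt (a joint): Bolt's angle about unit +x, rad: at 0 and every 1.047 two flats stand upright, facing unit +y and -y. Starts at -0.5 to 0.5. Driven by the nut it turns on at about 0.055 rad/s with a weak 0.055 N m; a grip of 10 N or more on the sides of the head stops it, and may first turn it by up to 0.5 until flats lie on the fingers.
- film_spool: Bystander: loose film spool standing upright, 72 mm in diameter, 78 tall; origin under its centre. On the unit's +y side.
- pick_jar: Bystander: loose small jar, 52 mm in diameter, 85 tall; origin under its centre. On the unit's -y side.
- paper_cup: Bystander: loose lidded paper cup, 86 mm in diameter at the top, 106 tall; origin under its centre. On the unit's -y side, nearer the robot than the jar.

How it is judged:
On the way, in this order (a step that is already met when the one before it is completed fails the run):
1. the cover is slid open, clear of the gap (value of joint cover above 0.062 m), for 0.2 s.
2. the bolt head is gripped and no longer turns (value of joint cover above 0.062 m and contact force between the fingers and bolt above 5 N and horizontal distance between the grasp point and bolt_head below 0.015 m and distance between the grasp point and bolt_head below 0.03 m and velocity of joint bolt between -0.012 and 0.012 rad/s), for 0.4 s.
At the end, for the whole second after the job is handed in: Cover at least 62 mm open (of 72); fingers grip the bolt head with over 5 N, grasp point within 15 mm sideways and 30 mm in all of its centre; bolt turning slower than 0.012 rad/s (0.055 when free); spool, jar and cup within 30 mm of where they stood (all of step 2 and distance of each of film_spool, pick_jar, paper_cup from where it was at the start of the episode below 0.03 m); the arm keeps its last pose, push and grip.
It fails at once if a bystander is knocked away or over (distance of any of film_spool, pick_jar, paper_cup from where it was at the start of the episode above 0.03 m or angle between any of film_spool, pick_jar, paper_cup's own z axis and vertical above 0.5 rad).
It also fails if it takes over 43 s, if anything falls off the work surface, if the arm or the gripper's body presses on something with over 40 N, if the wrist force passes 120 N, or if a joint passes its speed limit or range.

ROBOT

A 6-joint arm with a two-finger parallel gripper is mounted at the origin on the work surface. World frame = base frame: x ahead of the robot, y to its left, z up, the work surface at z = 0. Lengths are in m, angles in rad, forces in N, time in s.
With the tool pointing down it reaches from about 0.375 to 0.9 m from the base axis. Payload 3.1 kg.
Tool frame: the origin (TCP) lies at the very end of the fingers, on their centre line; the grasp point (between the pads) lies 19 mm behind it; x points along the fingers, z is the direction in which the jaws open and shut, and the axes are right-handed (so a half turn about x gives the same grasp; the last joint's range is limited). The gripper opens to 87 mm and grips with 3 to 60 N. Pads are 19 mm wide; open, the fingers measure 117 mm over their backs; the gripper's body (75 mm by 190 mm) begins 51 mm behind the grasp point.
Start: joints at [1.105, 0.527, 1.433, -0, 1.181, -0.178], TCP at [0.177, 0.599, 0.223] pointing down, gripper open.
Joint ranges: [-3.08, 3.08], [-0.75, 2.2], [0.22, 2.44], [-1.43, 4.57], [0, 2.65], [-2.85, 2.85]. Speed limits (rad/s): [2.79, 2.79, 3.14, 3.14, 3.14, 3.14].

INTERFACE

Orientations are given as a unit quaternion [x, y, z, w].
In Python, from rig import get_obs, vision, hand_in gives the robot as it stands. The module is installed in compiled form; this text tells all that it offers.
- The arm moves only by the tool step_arm, never from a script. Its arguments are lists of equal length, an entry for each row: "slide": the shift along the world's x, y, z scaled (see below), a list of three; "turn": the turn, a rotation vector about the world's x, y, z scaled (see below), a list of three. In form: {"slide": [[dx, dy, dz], ...], "turn": [[wx, wy, wz], ...]}. A call has 1 to 12 rows; each row is the pose to reach, as a shift and turn from the pose commanded when the call began, turning the shorter way round; what a row does not reach only later rows make up. The controller multiplies each number of a shift by 0.1 m and each number of a turn by 2 pi rad. A row lasts 1/10 s, in which the tool goes at most 50 mm and 8.59 degrees, less where a joint would pass 70% of its speed; a pose out of reach is approached as far as the arm can. A call with a number of a shift or a turn outside -1 to 1 is refused whole. A call with a gripper value outside its range is refused whole. "jaw" is the opening, from 0 (shut) to 1 (fully open), set as the call begins (left out, the last holds). The fingers move at their own pace and stop on an object; "newtons" is the grip in N (left out, the last holds). Time passes only in rows, so rows that repeat a pose let the fingers close. It gives the time, the measured TCP pose, the force and the opening at its end, in the units of the state.
- get_obs(): the state, without advancing time (a new reading comes with each control period).
- vision.camera(name): name is "side" or "top"; returns a dict with "image" (400x640x3 uint8, red, green, blue), "depth" (400x640 float32, m along the optical axis (not along the pixel's ray), 0 where there is no reading), "mtx" (3x3 intrinsics, pixels), "T" (4x4, takes a point from camera to world coordinates). Camera axes: x right, y down, z forward; pixel columns grow to the right and rows downward; lengths in m; the calibration is good to about 2 mm. A picture is of the moment at which its call begins.
- hand_in(): hands the job in, once; it reports no verdict.
Trained networks look in a picture, given as the dict that the camera call returned (one of the last four; its "shot" number tells which), for a name from the list of things; names that differ only in an ending like _2 or _b are one class to them, and where a whole thing is asked for, a point or a joint stands for the part that bears it (a point fixed in the world has none). Each returns a list of dicts, best first, with "p" (0 to 1); they miss things now and then, are a little off and sometimes report something else, mostly with a low value. They report only what shows in the picture. A call takes as long as a camera call.
- vision.silhouettes(picture, thing): "mask" (400x640 bool, what is visible of it) and "centre" ([column, row] in pixels, amid what is visible of it).
- vision.spot_point(picture, thing): "centre" ([column, row] in pixels: a listed point, or the origin of a listed thing).
The state is a dict: "time": time; "q": joint angles; "joint_velocities": joint speeds; "joint_torque": joint torques, N m; "position": TCP position; "tool_rot": TCP orientation; "ft_force": force on the tool from outside, world axes, zero at the start; "moment": the same for the moment, N m; "grip_width": finger opening in m.
Only numpy, scipy, OpenCV 4.12 (cv2) and the standard library are available. Lean on these libraries where they do the work, as an engineer would, in place of code of your own. Each camera call takes 0.05 s, during which the arm holds its last target.

## Working session

There is one attempt and no reset: what is moved stays moved. The work goes in short steps, Python scripts to look and compute and a tool call to move; the robot and the scene stay as the last step left them, time stands still between calls to the robot, and variables do not carry over. Pictures are saved under pics/ and viewed, and the job is handed in when it is done.

Besides the shell and the picture viewer there is one more tool, called after "Call:" as a command line: name --argument value ..., lists and objects as JSON in quotes. step_arm: Moves the arm, as the interface text tells. Its arguments: {"type":"object","properties":{"slide":{"type":"array"},"turn":{"type":"array"},"jaw":{"type":"number"},"newtons":{"type":"number"}},"required":["slide","turn"]}

```bash
mkdir -p pics; cat > h.py <<'E'
import numpy as np, cv2
from rig import get_obs, vision, hand_in
def save(p,n): cv2.imwrite(f'pics/{n}.png',p['image'][:,:,::-1])
def px2w(p,c,z=None):
    K=p['mtx'];T=p['T'];d=np.linalg.inv(K)@np.array([c[0],c[1],1.])
    if z is None:
        r,cc=int(round(c[1])),int(round(c[0])); dd=p['depth'][r,cc]; return T[:3,:3]@(d*dd)+T[:3,3]
    v=T[:3,:3]@d; return T[:3,3]+v*(z-T[2,3])/v[2]
E
python3 - <<'E'
from h import *
np.set_printoptions(precision=4,suppress=True)
o=get_obs();print({k:np.round(v,3) for k,v in o.items()})
for n in('top','side'):
    p=vision.camera(n);save(p,n+'0');print(n,p['T'][:3,3])
    for t,z in(('drive_unit',0),('gap',.113),('nut_driver',.092),('cover_tab',.148),('bolt_head',.092),('film_spool',0),('pick_jar',0),('paper_cup',0)):
        for r in vision.spot_point(p,t)[:2]: print(t,round(r['p'],2),np.round(r['centre'],1),px2w(p,r['centre'],z))
E
```

```text
{'time': np.float64(0.0), 'q': array([ 1.105,  0.528,  1.434, -0.   ,  1.181, -0.179]), 'joint_velocities': array([ 0.001, -0.001,  0.001,  0.002, -0.001, -0.   ]), 'joint_torque': array([  0.001, -44.002, -17.66 ,   0.063,   0.058,  -0.   ]), 'position': array([0.177, 0.599, 0.222]), 'tool_rot': array([-0.423,  0.567,  0.423,  0.566]), 'ft_force': array([-0.674, -0.208, -0.235]), 'moment': array([0.017, 0.004, 0.025]), 'grip_width': np.float64(0.087)}
top [0.4374 0.0384 0.9006]
drive_unit 0.64 [338.5 208.1] [ 0.5439 -0.0026  0.    ]
gap 0.58 [341.1 202.6] [ 0.542  -0.0028  0.113 ]
nut_driver 0.77 [336.2 226.4] [0.4943 0.0065 0.092 ]
cover_tab 0.82 [349.9 187.3] [ 0.568  -0.0185  0.148 ]
bolt_head 0.6 [348.6 190.1] [ 0.5716 -0.0199  0.092 ]
film_spool 0.66 [275.9 164.8] [0.6475 0.147  0.    ]
pick_jar 0.61 [425.9 204.3] [ 0.5538 -0.2082  0.    ]
paper_cup 0.57 [404.  256.5] [ 0.4318 -0.1539  0.    ]
side [0.5282 0.6823 0.5772]
drive_unit 0.95 [332.3 239. ] [0.549  0.0026 0.    ]
gap 0.94 [335.8 199.2] [ 0.5428 -0.0035  0.113 ]
nut_driver 0.56 [353.5 211.6] [0.5019 0.013  0.092 ]
cover_tab 0.62 [320.8 181.2] [ 0.578  -0.0222  0.148 ]
bolt_head 0.87 [339.1 210.5] [0.5345 0.0107 0.092 ]
bolt_head 0.55 [335.5 201.5] [ 0.5439 -0.0248  0.092 ]
film_spool 0.72 [284.5 282.4] [0.6439 0.1499 0.    ]
pick_jar 0.24 [354.2 208.1] [ 0.495  -0.1303  0.    ]
paper_cup 0.98 [375.  203.8] [ 0.4374 -0.1543  0.    ]
```

View pics/top0.png

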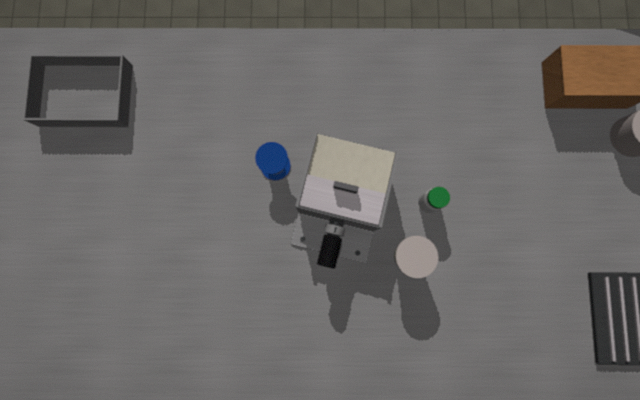

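View pics/side0.png

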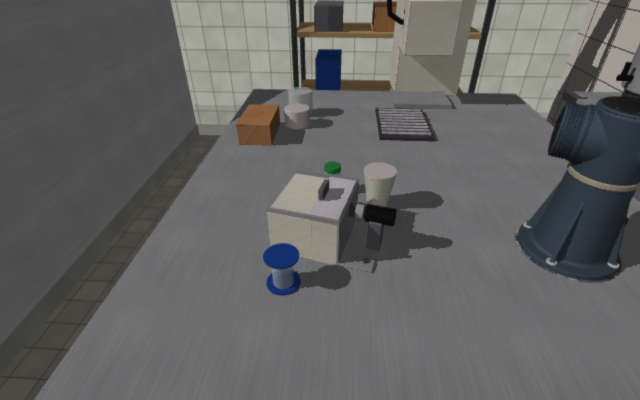

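The top view shows the unit at about (345,180), with the tab at (346,187), the driver at (330,245), the spool at (273,160), the cup at (417,256) and the jar at (437,198). Next I'll fit the unit's pose from depth.

```bash
python3 - <<'E'
from h import *
np.set_printoptions(precision=4,suppress=True)
p=vision.camera('top');K=p['mtx'];T=p['T']
def cloud(p):
    K=p['mtx'];T=p['T'];v,u=np.mgrid[:400,:640];d=p['depth']
    P=np.stack([(u-K[0,2])/K[0,0]*d,(v-K[1,2])/K[1,1]*d,d],-1)
    return P@T[:3,:3].T+T[:3,3]
W=cloud(p)
box=(abs(W[...,0]-.6)<.2)&(abs(W[...,1]+.01)<.14)
m=box&(W[...,2]>.103)&(W[...,2]<.13)
m=m.astype(np.uint8)
n,l,s,c=cv2.connectedComponentsWithStats(m);
i=1+np.argmax(s[1:,4]);print(s[i])
pts=W[l==i];print('z med',np.median(pts[:,2]))
print(cv2.minAreaRect(pts[:,:2].astype(np.float32)*1000))
t=box&(W[...,2]>.135)&(W[...,2]<.16);q=W[t];print('tab',len(q),q.mean(0),cv2.minAreaRect(q[:,:2].astype(np.float32)*1000), q[:,2].max())
for nme in ('cover','cover_tab','drive_unit','nut_driver','film_spool','pick_jar','paper_cup'):
    for r in vision.silhouettes(p,nme)[:1]:
        k=r['mask']&(p['depth']>0);Q=W[k]
        print(nme,r['p'],k.sum(),cv2.minAreaRect(Q[:,:2].astype(np.float32)*1000),np.percentile(Q[:,2],[5,50,95]))
        ys=Q[Q[:,2]>np.percentile(Q[:,2],95)-.006]; print('   top',ys.mean(0), cv2.minAreaRect(ys[:,:2].astype(np.float32)*1000))
big=cv2.resize(p['image'][120:280,230:470],(0,0),fx=3.3,fy=3.3,interpolation=cv2.INTER_CUBIC)[:,:,::-1];cv2.imwrite('pics/z1.png',big)
E
```

```text
[ 295  132  104  137 7305]
z med 0.11392461674798071
((540.350341796875, -2.1498947143554688), (180.3240509033203, 265.8505859375), 76.3925552368164)
tab 171 [ 0.5698 -0.0093  0.1466] ((570.6375732421875, -9.533119201660156), (49.52507400512695, 12.528185844421387), 76.21865844726562) 0.15009889451351488
cover 0.67 2723 ((549.9002685546875, -4.93310546875), (169.7988739013672, 72.14305114746094), 76.25638580322266) [0.1169 0.1198 0.1457]
   top [ 0.57   -0.0093  0.147 ] ((570.636474609375, -9.561384201049805), (49.54478073120117, 12.475303649902344), 75.65803527832031)
cover_tab 0.67 2604 ((550.30908203125, -4.494911193847656), (168.65945434570312, 70.29545593261719), 75.34777069091797) [0.1174 0.1199 0.146 ]
   top [ 0.57   -0.0093  0.147 ] ((570.636474609375, -9.561384201049805), (49.54478073120117, 12.475303649902344), 75.65803527832031)
drive_unit 0.96 9990 ((555.0469970703125, -7.363739013671875), (212.15225219726562, 307.69158935546875), 75.53884887695312) [0.0043 0.1127 0.1225]
   top [ 0.5545 -0.0061  0.1217] ((578.6942749023438, -11.458724975585938), (180.435546875, 183.0633
[... 162 characters left out ...]
.0773 0.0799]
   top [0.6457 0.1487 0.0777] ((646.6664428710938, 148.53765869140625), (71.53822326660156, 69.16380310058594), 39.138092041015625)
pick_jar 0.9 618 ((558.2820434570312, -209.71466064453125), (47.57908248901367, 47.99000549316406), 62.462398529052734) [0.0155 0.0829 0.0868]
   top [ 0.5588 -0.2121  0.0847] ((558.7645263671875, -212.1960906982422), (44.538063049316406, 43.39815139770508), 26.025094985961914)
paper_cup 0.71 1429 ((432.9517517089844, -156.23806762695312), (85.37582397460938, 83.19775390625), 89.6081771850586) [0.1031 0.1056 0.1078]
   top [ 0.4326 -0.1563  0.1056] ((432.963134765625, -156.23150634765625), (83.03791046142578, 85.3946533203125), 0.15019874274730682)
```

View pics/z1.png

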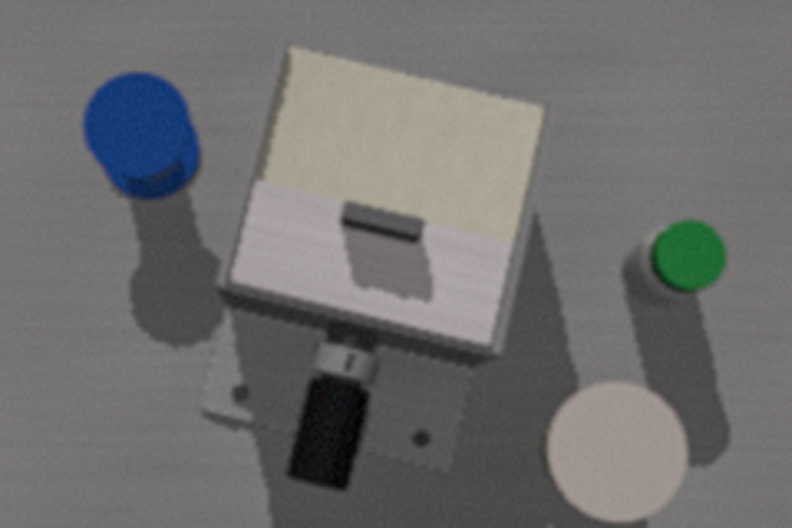

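```bash
cat >> h.py <<'E'
from scipy.spatial.transform import Rotation as R
YAW=np.radians(-13.8); O=np.array([.5384,-.0017])
X=np.array([np.cos(YAW),np.sin(YAW),0]);Y=np.array([-X[1],X[0],0])
def u2w(x,y,z): return np.r_[O,0]+X*x/1e3+Y*y/1e3+[0,0,z/1e3]
def w2u(p): d=np.asarray(p)-np.r_[O,0]; return np.array([d@X,d@Y,d[2]])*1e3
def need(tgt,s=1):
    o=get_obs();r=R.from_quat(o['tool_rot']);tx=np.array([0,0,-1.]);tz=s*Y
    g=R.from_matrix(np.c_[tx,np.cross(tz,tx),tz])
    return (np.array(tgt)-o['position'])/.1,(g*r.inv()).as_rotvec()/(2*np.pi)
E
python3 - <<'E'
from h import *
np.set_printoptions(precision=4,suppress=True)
print(R.from_quat(get_obs()['tool_rot']).as_matrix())
for s in(1,-1): print(need(u2w(5,0,220),s))
E
```

```text
[[ 0.     -0.9589  0.2838]
 [ 0.      0.2838  0.9589]
 [-1.     -0.      0.    ]]
(array([ 3.6589, -6.0218, -0.0256]), array([-0.    ,  0.    ,  0.0075]))
(array([ 3.6589, -6.0218, -0.0256]), array([ 0.    ,  0.    , -0.4925]))
```

Call:
step_arm --slide '[[0.6,-1,0],[0.6,-1,0],[0.6,-1,0]]' --turn '[[0,0,0.0075],[0,0,0.0075],[0,0,0.0075]]' --jaw 0 --newtons 10

```text
time: 1.6
position: [0.2383, 0.4958, 0.2223]
tool_rot: [-0.437, 0.558, 0.435, 0.556]
ft_force: [-0.0, 0.4, -0.1]
grip_width: 0.0705
```

Call:
step_arm --slide '[[0.6,-1,0],[0.6,-1,0],[0.6,-1,0]]' --turn '[[0,0,0],[0,0,0],[0,0,0]]'

```text
time: 1.9
position: [0.2988, 0.3966, 0.2227]
tool_rot: [-0.436, 0.557, 0.435, 0.557]
ft_force: [-0.0, 0.2, -0.8]
grip_width: 0.047
```

Call:
step_arm --slide '[[0.6,-1,0],[0.6,-1,0],[0.6,-1,0]]' --turn '[[0,0,0],[0,0,0],[0,0,0]]'

```text
time: 2.2
position: [0.3595, 0.2969, 0.2229]
tool_rot: [-0.436, 0.557, 0.435, 0.558]
ft_force: [-0.3, -0.1, -0.4]
grip_width: 0.0227
```

Call:
step_arm --slide '[[0.6,-1,0],[0.6,-1,0],[0.6,-1,0]]' --turn '[[0,0,0],[0,0,0],[0,0,0]]'

```text
time: 2.5
position: [0.4205, 0.1966, 0.2231]
tool_rot: [-0.436, 0.556, 0.435, 0.558]
ft_force: [-0.1, -0.3, -0.1]
grip_width: 0.0031
```

Call:
step_arm --slide '[[0.6,-1,0],[0.6,-1,0],[0.6,-1,0]]' --turn '[[0,0,0],[0,0,0],[0,0,0]]'

```text
time: 2.8
position: [0.4811, 0.096, 0.2231]
tool_rot: [-0.437, 0.556, 0.434, 0.558]
ft_force: [0.3, 0.1, 0.3]
grip_width: 0.0004
```

Call:
step_arm --slide '[[0.6,-1,0],[0.6,-1,0],[0.6,-1,0],[0.6,-1,0]]' --turn '[[0,0,0],[0,0,0],[0,0,0],[0,0,0]]'

```text
time: 3.2
position: [0.5393, -0.0027, 0.2226]
tool_rot: [-0.436, 0.557, 0.435, 0.558]
ft_force: [-1.0, 0.5, 0.5]
grip_width: 0.0006
```

```bash
python3 - <<'E'
from h import *
np.set_printoptions(precision=4,suppress=True)
o=get_obs();print(o['time'],o['q'],w2u(o['position']),o['grip_width'])
print(need(u2w(5,0,130)))
E
```

```text
3.2 [-0.2126  0.4116  1.6492  0.0003  1.079  -1.5391] [  1.0806  -0.8154 222.5952] 0.0006054748115831923
(array([ 0.04  , -0.0014, -0.926 ]), array([0.    , 0.0003, 0.0006]))
```

Call:
step_arm --slide '[[0,0,-0.45],[0,0,-0.8],[0,0,-0.9],[0,0,-0.9]]' --turn '[[0,0,0],[0,0,0],[0,0,0],[0,0,0]]'

```text
time: 3.6
position: [0.5356, 0.0009, 0.1314]
tool_rot: [-0.435, 0.557, 0.438, 0.555]
ft_force: [0.6, 0.5, -0.0]
grip_width: 0.0003
```

Call:
step_arm --slide '[[0.1,-0.025,0],[0.2,-0.049,0],[0.29,-0.071,0],[0.39,-0.096,0],[0.48,-0.118,0],[0.56,-0.137,0],[0.63,-0.155,0],[0.69,-0.17,0],[0.73,-0.18,0],[0.75,-0.184,0],[0.75,-0.184,0]]' --turn '[[0,0,0],[0,0,0],[0,0,0],[0,0,0],[0,0,0],[0,0,0],[0,0,0],[0,0,0],[0,0,0],[0,0,0],[0,0,0]]'

```text
time: 4.7
position: [0.6129, -0.0194, 0.1324]
tool_rot: [-0.437, 0.556, 0.436, 0.557]
ft_force: [-0.1, -0.6, -0.3]
grip_width: 0.0005
```

```bash
python3 - <<'E'
from h import *
np.set_printoptions(precision=4,suppress=True)
o=get_obs();print(o['time'],w2u(o['position']),o['ft_force'])
p=vision.camera('side');save(p,'s2');cv2.imwrite('pics/s2z.png',cv2.resize(p['image'][140:290,240:420],(0,0),fx=4,fy=4)[:,:,::-1])
p=vision.camera('top');cv2.imwrite('pics/t2z.png',cv2.resize(p['image'][120:280,230:470],(0,0),fx=3.3,fy=3.3)[:,:,::-1])
E
```

```text
4.7 [ 76.6021   0.5535 132.44  ] [-0.1369 -0.5577 -0.3216]
```

View pics/s2z.png

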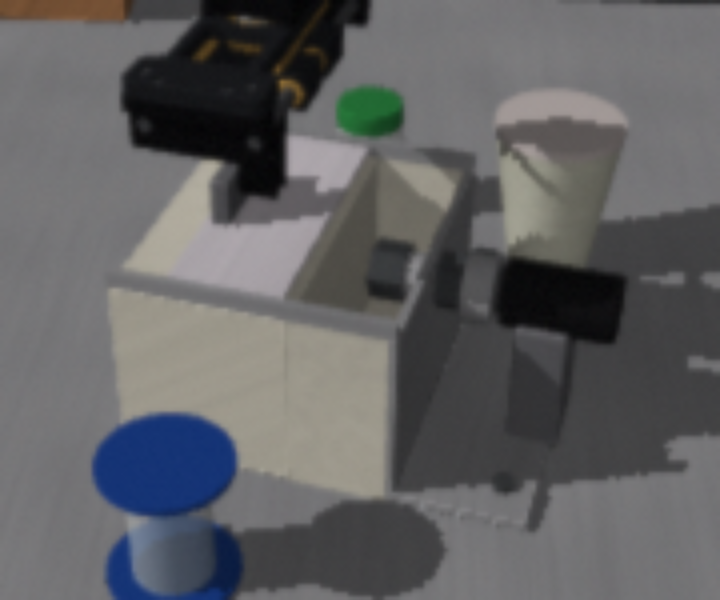

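View pics/t2z.png

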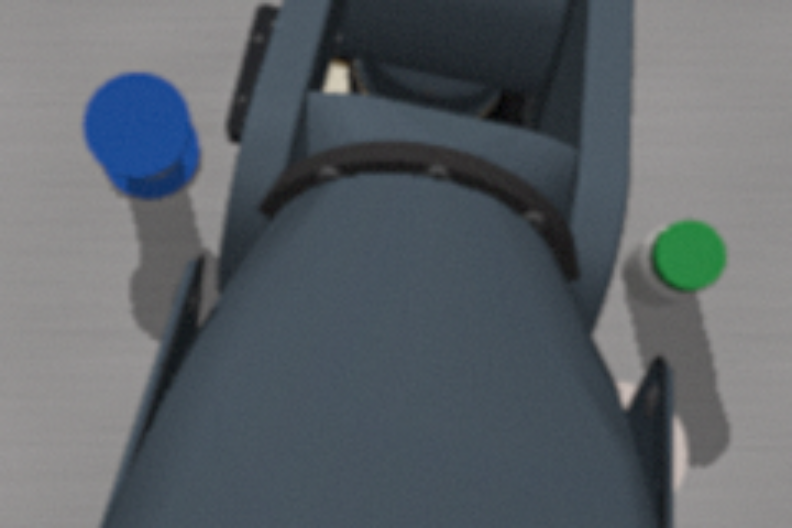

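The side view shows the finger pushing the tab at crop (230,190). The gap is nearly open and the bolt head is visible at (392,268). I'll keep pushing in small steps.

Call:
step_arm --slide '[[0.03,-0.007,0],[0.05,-0.012,0],[0.06,-0.015,0],[0.06,-0.015,0]]' --turn '[[0,0,0],[0,0,0],[0,0,0],[0,0,0]]'

```text
time: 5.2
position: [0.6184, -0.0207, 0.1325]
tool_rot: [-0.436, 0.556, 0.436, 0.556]
ft_force: [-1.4, 0.4, -0.0]
grip_width: 0.0004
```

Call:
step_arm --slide '[[0.02,-0.005,0],[0.03,-0.007,0],[0.03,-0.007,0]]' --turn '[[0,0,0],[0,0,0],[0,0,0]]'

```text
time: 5.5
position: [0.6209, -0.0212, 0.1325]
tool_rot: [-0.436, 0.557, 0.437, 0.556]
ft_force: [-3.0, -0.2, 1.7]
grip_width: 0.0004
```

Call:
step_arm --slide '[[0.01,-0.002,0],[0.02,-0.005,0],[0.02,-0.005,0]]' --turn '[[0,0,0],[0,0,0],[0,0,0]]'

```text
time: 5.8
position: [0.6209, -0.0213, 0.1325]
tool_rot: [-0.435, 0.558, 0.438, 0.555]
ft_force: [-7.5, 0.6, 6.1]
grip_width: 0.0007
```

Call:
step_arm --slide '[[0.01,-0.002,0],[0.02,-0.005,0],[0.02,-0.005,0]]' --turn '[[0,0,0],[0,0,0],[0,0,0]]'

```text
time: 6.1
position: [0.6209, -0.0212, 0.1325]
tool_rot: [-0.434, 0.559, 0.439, 0.554]
ft_force: [-10.4, 0.9, 8.1]
grip_width: 0.0005
```

```bash
python3 - <<'E'
from h import *
np.set_printoptions(precision=4,suppress=True)
o=get_obs();print(o['time'],w2u(o['position']),o['ft_force'])
E
```

```text
6.1 [ 84.7997   0.7171 132.4811] [-10.4118   0.8696   8.0524]
```

The cover has hit its end stop: force rises without any further motion. Next I'll back off, lift and open the jaws above the gap.

Call:
step_arm --slide '[[-0.1,0.024,0],[-0.15,0.037,0.3],[-0.2,0.049,0.7],[-0.3,0.074,0.9],[-0.3,0.074,0.9]]' --turn '[[0,0,0],[0,0,0],[0,0,0],[0,0,0],[0,0,0]]'

```text
time: 6.6
position: [0.5979, -0.0151, 0.2264]
tool_rot: [-0.439, 0.554, 0.434, 0.559]
ft_force: [0.4, -0.1, -0.2]
grip_width: 0.0006
```

Call:
step_arm --slide '[[-0.3,0.074,0],[-0.5,0.123,0],[-0.5,0.123,0],[-0.5,0.123,0],[-0.5,0.123,0],[-0.5,0.123,0],[-0.5,0.123,0],[-0.5,0.123,0]]' --turn '[[0,0,0],[0,0,0],[0,0,0],[0,0,0],[0,0,0],[0,0,0],[0,0,0],[0,0,0]]' --jaw 0.95

```text
time: 7.4
position: [0.5458, -0.0028, 0.2224]
tool_rot: [-0.436, 0.556, 0.436, 0.556]
ft_force: [0.1, 1.1, -0.6]
grip_width: 0.0564
```

```bash
python3 - <<'E'
from h import *
np.set_printoptions(precision=4,suppress=True)
o=get_obs();print(o['time'],w2u(o['position']),o['ft_force'],o['grip_width'])
print(need(u2w(0,0,150)))
p=vision.camera('side');cv2.imwrite('pics/s3z.png',cv2.resize(p['image'][140:290,240:420],(0,0),fx=4,fy=4)[:,:,::-1])
K=p['mtx'];T=p['T'];v,u=np.mgrid[:400,:640];d=p['depth']
W=np.stack([(u-K[0,2])/K[0,0]*d,(v-K[1,2])/K[1,1]*d,d],-1)@T[:3,:3].T+T[:3,3]
for t,z in (('bolt_head',.092),('gap',.113),('cover_tab',.148)):
    for r in vision.spot_point(p,t)[:2]: print(t,r['p'],r['centre'],w2u(px2w(p,r['centre'],z)))
U=(W-np.r_[O,0])@np.c_[X,Y,[0,0,1]]*1e3
h=(abs(U[...,0])<24)&(abs(U[...,1])<25)&(U[...,2]>70)&(U[...,2]<112)
Q=U[h];print(len(Q),Q.min(0) if len(Q) else 0,Q.max(0),np.median(Q,0))
b=(U[...,2]>105)&(abs(U[...,1]-20)<40)&(U[...,2]<116)&(U[...,0]<-15)&(U[...,0]>-40);print('bracket top',np.percentile(U[b],[2,50,98],axis=0))
t=(abs(U[...,1])<35)&(U[...,2]>130)&(U[...,2]<152)&(U[...,0]>70)&(U[...,0]<130);print('tab',np.percentile(U[t],[2,50,98],axis=0))
c=(abs(U[...,1])<75)&(U[...,2]>117)&(U[...,2]<123)&(U[...,0]>15);print('cover',np.percentile(U[c],[1,50,99],axis=0))
E
```

```text
7.4 [  7.4698   0.7078 222.3632] [ 0.0748  1.0866 -0.6117] 0.05642504203926357
(array([-0.0742,  0.0109, -0.7236]), array([ 0.,  0., -0.]))
bolt_head 0.57 [335.7, 208.8] [ 2.3759  7.0559 92.    ]
gap 0.69 [333.1, 202.0] [  7.4614  11.9321 113.    ]
cover_tab 0.61 [294.5, 179.2] [103.2724  -0.9485 148.    ]
cover_tab 0.55 [335.7, 238.8] [-43.2111 172.3216 148.    ]
166 [-19.3428 -12.9015  82.641 ] [ 10.3414  17.7913 110.9096] [ -2.7479  11.0815 102.8673]
bracket top [[-38.7185 -18.4981 105.2615]
 [-27.1336  10.2524 112.6009]
 [-19.229   55.7559 115.3563]]
tab [[ 95.78   -19.602  131.1527]
 [ 98.5864   8.5387 145.5917]
 [107.2267  26.9201 149.9996]]
cover [[ 46.3641 -72.8906 118.3866]
 [ 75.438   11.7992 121.1874]
 [111.3321  73.1315 122.8883]]
```

View pics/s3z.png

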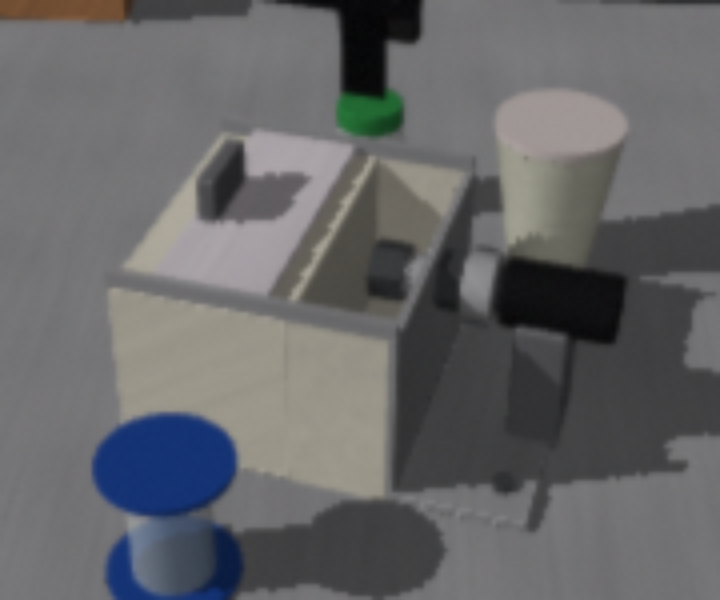

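Everything agrees: the cover front edge is at unit x 46 (72 mm open) and the head end face is at x 10. Now to move over the head.

Call:
step_arm --slide '[[-0.07,0.015,0],[-0.07,0.015,-0.3],[-0.07,0.015,-0.6],[-0.07,0.015,-0.7],[-0.07,0.015,-0.7],[-0.07,0.015,-0.7]]' --turn '[[0,0,0],[0,0,0],[0,0,0],[0,0,0],[0,0,0],[0,0,0]]' --jaw 0.95

```text
time: 8.2
position: [0.5389, -0.0012, 0.1533]
tool_rot: [-0.437, 0.556, 0.436, 0.557]
ft_force: [1.5, -0.5, 0.2]
grip_width: 0.0828
```

```bash
python3 - <<'E'
from h import *
np.set_printoptions(precision=4,suppress=True)
o=get_obs();print(o['time'],w2u(o['position']),o['ft_force'],o['grip_width'])
print(need(u2w(0.5,0.5,73)))
E
```

```text
8.2 [  0.365    0.6167 153.3004] [ 1.4793 -0.5493  0.2212] 0.08277175319817619
(array([ 0.001 , -0.0015, -0.803 ]), array([ 0.    ,  0.0002, -0.    ]))
```

Call:
step_arm --slide '[[0,0,-0.15],[0,0,-0.3],[0,0,-0.45],[0,0,-0.6],[0,0,-0.72],[0,0,-0.8],[0,0,-0.8],[0,0,-0.8]]' --turn '[[0,0,0],[0,0,0],[0,0,0],[0,0,0],[0,0,0],[0,0,0],[0,0,0],[0,0,0]]'

```text
time: 9.0
position: [0.5388, -0.0012, 0.073]
tool_rot: [-0.437, 0.556, 0.436, 0.557]
ft_force: [-0.1, 0.1, -0.3]
grip_width: 0.0825
```

Call:
step_arm --slide '[[0,0,0],[0,0,0],[0,0,0],[0,0,0],[0,0,0],[0,0,0],[0,0,0],[0,0,0],[0,0,0],[0,0,0]]' --turn '[[0,0,0],[0,0,0],[0,0,0],[0,0,0],[0,0,0],[0,0,0],[0,0,0],[0,0,0],[0,0,0],[0,0,0]]' --jaw 0 --newtons 30

```text
time: 10.0
position: [0.5383, -0.0013, 0.0725]
tool_rot: [-0.436, 0.556, 0.436, 0.556]
ft_force: [-0.2, -1.4, -0.5]
grip_width: 0.0299
```

Call:
step_arm --slide '[[0,0,0],[0,0,0],[0,0,0],[0,0,0],[0,0,0]]' --turn '[[0,0,0],[0,0,0],[0,0,0],[0,0,0],[0,0,0]]'

```text
time: 10.5
position: [0.5383, -0.0013, 0.0725]
tool_rot: [-0.436, 0.556, 0.436, 0.556]
ft_force: [-0.3, -2.9, -0.5]
grip_width: 0.0298
```

```bash
python3 - <<'E'
from h import *
np.set_printoptions(precision=4,suppress=True)
o=get_obs();print(o['time'],w2u(o['position']),o['ft_force'],o['moment'],o['grip_width'])
p=vision.camera('side');cv2.imwrite('pics/s4z.png',cv2.resize(p['image'][140:290,240:420],(0,0),fx=4,fy=4)[:,:,::-1])
E
```

```text
10.5 [-0.211   0.3757 72.5067] [-0.2625 -2.8924 -0.5384] [-0.4053  0.1293  0.0123] 0.029784854564559364
```

View pics/s4z.png

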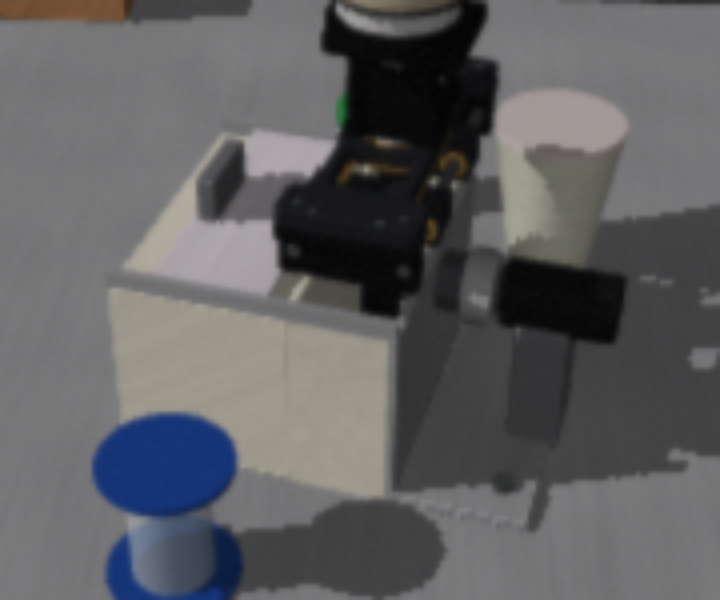

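The view shows the fingers down in the gap at crop (380,295), the cover still open, and the spool and cup in place. The width of 29.8 mm matches the 30 mm flats. I'll hold briefly to check that it's steady.

Call:
step_arm --slide '[[0,0,0],[0,0,0],[0,0,0],[0,0,0],[0,0,0],[0,0,0],[0,0,0],[0,0,0],[0,0,0],[0,0,0]]' --turn '[[0,0,0],[0,0,0],[0,0,0],[0,0,0],[0,0,0],[0,0,0],[0,0,0],[0,0,0],[0,0,0],[0,0,0]]'

```text
time: 11.55
position: [0.5383, -0.0013, 0.0725]
tool_rot: [-0.436, 0.556, 0.436, 0.556]
ft_force: [-0.8, -4.4, -0.9]
grip_width: 0.03
```

```bash
python3 - <<'E'
from h import *
o=get_obs();print(o['time'],w2u(o['position']),o['ft_force'],o['moment'],o['grip_width'])
print(abs(o['grip_width']-.03)<.001)
if abs(o['grip_width']-.03)<.001: print(hand_in())
E
```

```text
11.55 [-0.18903339  0.38800565 72.52817371] [-0.75959706 -4.44922672 -0.90771651] [-0.77320626  0.15732118 -0.02980758] 0.02998276638298921
True
the job is handed in; nothing more can be done
None
```

The cover is fully open and the gripper is holding the bolt head. I handed the job in at about 11.6 s of the 43 s allowed, with the grip set to 30 N.

- **Cover:** I pushed it by its tab to the end stop. The depth image then put its front edge at unit x 46 mm, which means about 72 mm open. In the picture taken after gripping it still looked open.
- **Grip:** The fingers came straight down and closed along unit y. The opening settled at 29.8–30.0 mm, matching the 30 mm across the flats. By my fit of the unit's pose, the grasp point is within about 1 mm of the head's centre.
- **Bolt standing still:** I did not measure this directly. Over the last second of holding, the opening and tool pose stayed steady. The side force rose from about 3 to 4.5 N and the moment from 0.4 to 0.8 N m, which I take to be the drive pushing against the held head.
- **Spool, jar and cup:** I saw no sign of contact. The spool and cup looked unmoved in the last side picture, where the arm mostly hid the jar. The jar was last fully visible, and in place, just after the cover was pushed.

**Disagreements:** The network's bolt-head points were up to about 30 mm off before the cover was opened and about 7 mm off afterwards. I used the depth-based fit instead.

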